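# Pack out and clamp a plaster mould

## Task

The plaster mould in the press must be clamped, but the space between its top and the blue beam has to be packed out first, and nobody has measured it. Starting with the thinnest, try the packers in the gap to find the one that just fits (the thickest that will go under), push it straight in over the middle of the mould until its handle block stops against the beam, then press the red-knobbed cam lever all the way down so that the packer is clamped. Leave the other two packers lying flat on the bench, and do not disturb the bottle, the jar or the mugs.

Things in the scene. Friction and masses are not known exactly. Their poses are not given: they have to be found in the camera images.
- seat (a point): the point on the mould's flat top straight below the middle of the blue cross beam, where the packer belongs. x: level, the way packers slide in (from the press's front, robot side); y: level, along the beam; z up. The height of the gap between mould and beam is not known: it differs each time, from just over 8 to just under 20 mm
- mould: white two-part plaster mould in the press, 240 (along the seat's x) x 170 x 50 mm, fixed; origin at bench height below its middle, which is 30 mm in front of the seat (seat x = -30 mm); axes as the seat's. Its top is 68 mm above the bench and clear in front of the beam for 125 mm. Below it a plywood base, 300 x 250 x 18 mm
- lever (a joint): cam lever on the beam: 0 = open (50 degrees above level, towards the seat's +y), 0.87 rad = fully down (level). Stays where left; 3 N at the knob moves it. Going down, it drives a sprung pad (32 mm across, inside the beam above the seat) out of the beam's underside by up to 5 mm; the pad presses what it meets with 8 N or more. With the lever open the pad is drawn in
- lever_knob (a point): centre of the lever's red ball knob, 30 mm across, at the end of a 10 mm steel rod; it moves on an arc of 130 mm radius about lever_hub
- lever_hub (a point): axis of the cam lever, over the middle of the blue beam; it turns about the seat's x, in the y-z plane. The beam is fixed, 50 mm wide along the seat's x (front face at seat x = -25 mm), 250 mm long, 40 mm high, on steel pillars at seat y = +-105 mm; the hub, 36 mm across, stands on it
- packer8_handle (a point): centre of the yellow handle block (50 long x 26 wide x 40 mm high) of the 8 mm packer; the block stands on the plate's tail end, flush with it. x: towards the plate's nose, 115 mm ahead of this point (the block's front face is 25 mm ahead); y across; z up; the plate's underside is 28 mm below this point
- packer8: the 8 mm packer: a loose flat plywood plate, 140 x 60 x 8 mm, about 0.09 kg, with a yellow handle block; origin in the middle of the plate's underside
- packer12_handle (a point): centre of the green handle block (50 long x 26 wide x 40 mm high) of the 12 mm packer; the block stands on the plate's tail end, flush with it. x: towards the plate's nose, 115 mm ahead of this point (the block's front face is 25 mm ahead); y across; z up; the plate's underside is 32 mm below this point
- packer12: the 12 mm packer: a loose flat plywood plate, 140 x 60 x 12 mm, about 0.11 kg, with a green handle block; origin in the middle of the plate's underside
- packer16_handle (a point): centre of the blue handle block (50 long x 26 wide x 40 mm high) of the 16 mm packer; the block stands on the plate's tail end, flush with it. x: towards the plate's nose, 115 mm ahead of this point (the block's front face is 25 mm ahead); y across; z up; the plate's underside is 36 mm below this point
- packer16: the 16 mm packer: a loose flat plywood plate, 140 x 60 x 16 mm, about 0.14 kg, with a blue handle block; origin in the middle of the plate's underside
- bottle: lilac drinking bottle, 68 mm across, 210 mm high, origin at its foot; leave alone
- mug_a: white mug, 80 mm across, 85 mm high, origin at its foot; leave alone
- mug_b: red-brown mug, 80 mm across, 85 mm high, origin at its foot; leave alone
- jar: amber jar, 64 mm across, 75 mm high, origin at its foot; leave alone
Mind the look-alikes: they are no part of the job. Leave any pink look-alike of the packer8 alone.

How it is judged:
By the outcome, as a careful person would: the job done as asked, in the order asked, and still so for the second after the job is handed in, with the robot touching nothing.
It also fails if it takes over 72 s, if anything falls off the work surface, if the arm or the gripper's body presses on something with over 40 N, if the wrist force passes 120 N, or if a joint passes its speed limit or range.

## Robot

A 6-joint arm with a two-finger parallel gripper is mounted at the origin on the work surface. World frame = base frame: x ahead of the robot, y to its left, z up, the work surface at z = 0. Lengths are in m, angles in rad, forces in N, time in s.
With the tool pointing down it reaches from about 0.375 to 0.9 m from the base axis. Payload 3.1 kg.
Tool frame: the origin (TCP) lies at the centre of the arm's flange, where the gripper is bolted on; the fingertips stand 173 mm ahead of it and the grasp point (between the pads) lies 155 mm ahead of it; z points along the fingers, y is the line along which they close (so a half turn about z gives the same grasp; the last joint's range is limited). The gripper opens to 85 mm and grips with 20 to 120 N. Pads are 22 mm wide; open, the fingers measure 114 mm over their backs; the gripper's body (76 mm by 85 mm) begins 54 mm behind the grasp point. The pads swing forward as they close: fully open they stand 13 mm farther back than shut.
Start: joints at [-1.419, 0.527, 1.433, -0, 1.181, -0.178], TCP at [0.203, -0.591, 0.405] pointing down, gripper open.
Joint ranges: [-3.08, 3.08], [-0.75, 2.2], [0.22, 2.44], [-1.43, 4.57], [0, 2.65], [-2.85, 2.85]. Speed limits (rad/s): [2.79, 2.79, 3.14, 3.14, 3.14, 3.14].

## Interface

Orientations are given as a unit quaternion [x, y, z, w].
In Python, from station import * gives the robot as it stands.
- The arm moves only by the shell command python3 -m jog 'ROWS' [OPENING] [FORCE]. ROWS is a JSON object of lists of equal length, an entry for each row: "linear": the shift along the world's x, y, z in mm, a list of three; "turn": the turn about the world's z in units of 5 degrees (1.0 is 5 degrees). A call has 1 to 12 rows; each row shifts and turns the commanded pose from where the row before left it; what a row does not reach is not made up. A row lasts 1/8 s, in which the tool goes at most 62.5 mm and 10.7 degrees, less where a joint would pass 70% of its speed; a pose out of reach is approached as far as the arm can. A call is refused whole if a number of a shift passes 62.5 or a number of a turn 1, either way. A call with a gripper value outside its range is refused whole. OPENING is the opening, from 0 (shut) to 1 (fully open), set as the call begins (- or left out, the last holds). The fingers move at their own pace and stop on an object; FORCE is the grip in N (left out, the last holds). Time passes only in rows, so rows that do not move let the fingers close. It gives the time, the measured TCP pose, the force, the opening and the grip force at its end, in the units of the state.
- sense(): the state, without advancing time (a new reading comes with each control period).
- snapshot(name): name is "scene" or "top" or "wrist"; returns the picture (480x640x3 uint8, red, green, blue); there is no depth.
- get_calibration(name): a dict with "fx", "fy", "cx", "cy" (pixels), "world_to_cam" (4x4, takes a point from world to camera coordinates). Camera axes: x right, y down, z forward; pixel columns grow to the right and rows downward; lengths in m; the calibration is good to about 2 mm. A picture is of the moment at which its call begins: read the wrist's pose just before it. get_calibration takes no time and is no camera call; for the wrist camera it gives the pose at the moment of the call.
- sign_off(): hands the job in; it is judged then, once.
The state is a dict: "t": time; "q": joint angles; "qd": joint speeds; "tau": joint torques, N m; "tcp_pos": TCP position; "tool_rot": TCP orientation; "force": force on the tool from outside, world axes, zero at the start; "ft_torque": the same for the moment, N m; "finger_gap": opening from 0.0 (shut) to 1.0 (fully open); "gripper_force": force on a finger pad.
Only numpy, scipy, OpenCV 4.12 (cv2) and the standard library are available. Lean on these libraries where they do the work, as an engineer would, in place of code of your own. Each camera call takes 0.05 s, during which the arm holds its last target. There are 200 camera calls.

## Working session

There is one attempt and no reset: what is moved stays moved. The work goes in short steps, Python scripts to look and compute and a shell command to move; the robot and the scene stay as the last step left them, time stands still between calls to the robot, and variables do not carry over. Pictures are saved under pics/ and viewed, at most 10 in all, crops included, and the job is handed in when it is done.

```bash
mkdir -p pics
python3 - <<'E'
from station import *
import cv2,numpy as np
for n in("scene","top"):
    im=snapshot(n); cv2.imwrite(f"pics/{n}0.png",im[:,:,::-1])
    c=get_calibration(n); print(n,c["fx"],c["cx"],c["cy"],np.round(c["world_to_cam"],3).tolist())
print(sense())
E
```

```text
scene 593.9057490550028 319.7146568257613 226.2359252888951 [[0.718, 0.696, -0.01, -0.326], [0.415, -0.439, -0.797, -0.132], [-0.559, 0.568, -0.604, 1.844], [0.0, 0.0, 0.0, 1.0]]
top 487.12936210927097 319.7235714705354 236.6880196398404 [[-0.005, -1.0, 0.022, -0.091], [-0.998, 0.004, -0.063, 0.518], [0.063, -0.023, -0.998, 1.337], [0.0, 0.0, 0.0, 1.0]]
{'t': 0.1, 'q': array([-1.41850721e+00,  5.28357067e-01,  1.43378800e+00, -3.03778376e-05,
        1.18141157e+00, -1.78515145e-01]), 'qd': array([ 1.22530241e-03, -2.80566650e-03, -2.90346684e-03, -7.31285874e-04,
        9.68339756e-04, -4.65490158e-05]), 'tau': array([-1.62967635e-04, -4.43306530e+01, -1.78586859e+01, -1.31200932e-04,
        3.88745946e-03, -1.28420103e-05]), 'tcp_pos': array([ 0.20296889, -0.59078837,  0.40383666]), 'tool_rot': array([ 9.86350797e-01,  1.64654611e-01, -1.16855757e-06, -9.82090294e-04]), 'force': array([-0.30128658,  0.86976909,  0.87115015]), 'ft_torque': array([-0.00455581,  0.04480924, -0.01145853]), 'gripper_force': 0.0, 'finger_gap': 1.0018644106009744}
```

View pics/scene0.png

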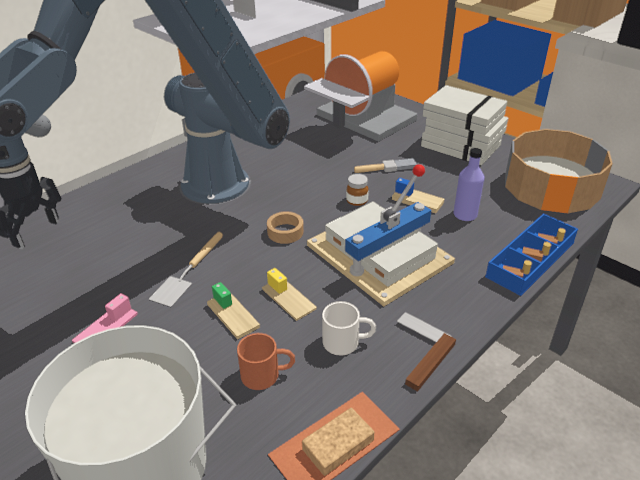

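View pics/top0.png

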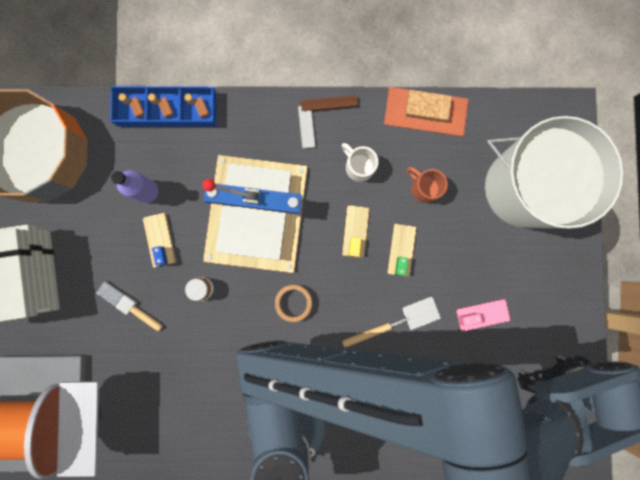

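The scene view shows yellow (277,281), green (222,296) and blue (404,188) packers and the press with its beam at (390,230) and red knob (419,170). The top view shows yellow handle (356,247), green (402,266), blue (158,256), knob (209,186) and beam from (205,195) to (302,203). All the packers' noses point away from the robot.

```bash
cat > h.py <<'E'
from station import *
import cv2,numpy as np
def mask(im,lo,hi,box=None):
    m=cv2.inRange(cv2.cvtColor(im,cv2.COLOR_RGB2HSV),np.array(lo),np.array(hi))
    if box:
        z=np.zeros_like(m);x0,y0,x1,y1=box;z[y0:y1,x0:x1]=m[y0:y1,x0:x1];m=z
    return m
def big(m):
    return max(cv2.findContours(m,0,2)[0],key=cv2.contourArea)
def cen(c):
    M=cv2.moments(c);return np.array([M["m10"],M["m01"]])/M["m00"]
def ray(cal,p):
    T=np.array(cal["world_to_cam"]);R=T[:3,:3]
    d=R.T@np.array([(p[0]-cal["cx"])/cal["fx"],(p[1]-cal["cy"])/cal["fy"],1]);return -R.T@T[:3,3],d/np.linalg.norm(d)
def plane(cal,p,z):
    o,d=ray(cal,p);return o+d*(z-o[2])/d[2]
def tri(rs):
    A=sum(np.eye(3)-np.outer(d,d) for o,d in rs);b=sum((np.eye(3)-np.outer(d,d))@o for o,d in rs)
    return np.linalg.solve(A,b)
E
python3 - <<'E'
from h import *
S=cv2.imread("pics/scene0.png")[:,:,::-1].copy();T=cv2.imread("pics/top0.png")[:,:,::-1].copy()
cs,ct=get_calibration("scene"),get_calibration("top")
C={"y":((22,150,120),(32,255,255),(255,260,300,300),(330,225,385,265)),
"g":((50,120,60),(80,255,255),(200,270,245,320),(380,245,425,285)),
"b":((105,130,60),(125,255,255),(385,170,420,200),(140,235,180,275)),
"knob":((0,180,120),(6,255,255),(400,150,435,185),(195,170,225,200)),
"beam":((100,130,60),(125,255,255),(340,190,440,260),(195,180,310,220))}
for k,(lo,hi,bs,bt) in C.items():
    a=big(mask(S,lo,hi,bs));b=big(mask(T,lo,hi,bt))
    print(k,cv2.boundingRect(a),cv2.boundingRect(b),cen(b).round(1),np.round(tri([ray(cs,cen(a)),ray(ct,cen(b))]),3),cv2.minAreaRect(b))
# plates in top: wood
for k,box in {"y":(335,195,378,265),"g":(380,215,425,285),"b":(135,205,180,275)}.items():
    m=mask(T,(12,50,130),(30,255,255),box);lo,hi,_,bt=C[k];m|=mask(T,lo,hi,bt)
    r=cv2.minAreaRect(big(m));P=[plane(ct,p,.012)[:2].round(3).tolist() for p in cv2.boxPoints(r)];print(k,r,P)
m=mask(T,(12,50,130),(30,255,255),(195,145,315,280))
r=cv2.minAreaRect(big(m));print("base",r,plane(ct,r[0],.018),[plane(ct,p,.018)[:2].round(3).tolist() for p in cv2.boxPoints(r)])
E
```

```text
y (267, 268, 20, 26) (357, 240, 4, 16) [358.8 248.7] [ 0.488 -0.195  0.029] ((358.9200134277344, 247.55999755859375), (1.6970562934875488, 15.273507118225098), 8.130102157592773)
g (212, 283, 20, 25) (396, 258, 11, 17) [400.9 267.4] [ 0.433 -0.315  0.027] ((401.24993896484375, 266.25), (9.050968170166016, 16.263456344604492), 8.130102157592773)
b (395, 178, 14, 15) (154, 247, 12, 18) [160.2 255.7] [0.464 0.336 0.043] ((159.42308044433594, 255.6154022216797), (17.454336166381836, 10.394155502319336), 78.69007110595703)
knob (413, 165, 12, 11) (204, 180, 10, 10) [208.5 184.6] [0.626 0.17  0.238] ((208.5, 184.5), (9.0, 9.0), 90.0)
beam (346, 203, 85, 57) (204, 191, 97, 22) [257.5 200.4] [0.612 0.074 0.092] ((251.99266052246094, 198.06007385253906), (96.02033996582031, 18.230789184570312), 6.952957630157471)
y ((355.1097717285156, 231.01220703125), (23.190624237060547, 51.461097717285156), 6.340190887451172) [[0.466, -0.152], [0.609, -0.169], [0.602, -0.234], [0.458, -0.217]]
g ((401.3299560546875, 249.69000244140625), (23.4759464263916, 51.618797302246094), 8.13010311126709) [[0.414, -0.278], [0.557, -0.301], [0.547, -0.366], [0.404, -0.343]]
b ((158.34390258789062, 239.60488891601562), (52.17274856567383, 23.88631820678711), 77.90524291992188) [[0.576, 0.401], [0.589, 0.337], [0.448, 0.305], [0.434, 0.369]]
base ((251.61572265625, 238.38211059570312), (92.2502670288086, 59.275421142578125), 7.594643592834473) [0.51346268 0.09489353 0.018     ] [[0.45, 0.231], [0.613, 0.211], [0.578, -0.043], [0.415, -0.021]]
```

```bash
python3 -m jog '{"linear":[[22,40,0],[22,40,0],[22,40,0],[22,40,0],[22,40,0],[22,40,0],[22,40,0],[22,40,0],[22,40,0],[22,40,0]],"turn":[-0.5,-0.5,-0.5,-0.5,-0.5,-0.5,-0.5,-0.5,-0.5,-0.5]}'
python3 - <<'E'
from h import *
c=get_calibration("wrist");im=snapshot("wrist");cv2.imwrite("pics/w1.png",im[:,:,::-1])
T=np.array(c["world_to_cam"]);print(c["fx"],c["cx"],c["cy"],-T[:3,:3].T@T[:3,3],T[2,:3]);np.save("w1.npy",T)
E
```

```text
t: 1.35
tcp_pos: [0.4234, -0.1897, 0.4045]
tool_rot: [0.999, -0.054, -0.0, -0.0]
force: [0.4, -0.5, 0.3]
finger_gap: 1.0
gripper_force: 0.0
357.3351427413328 321.68429870684463 236.92535665738293 [ 0.49656442 -0.19730312  0.37476592] [-0.28581935  0.03103981 -0.95778068]
```

View pics/w1.png

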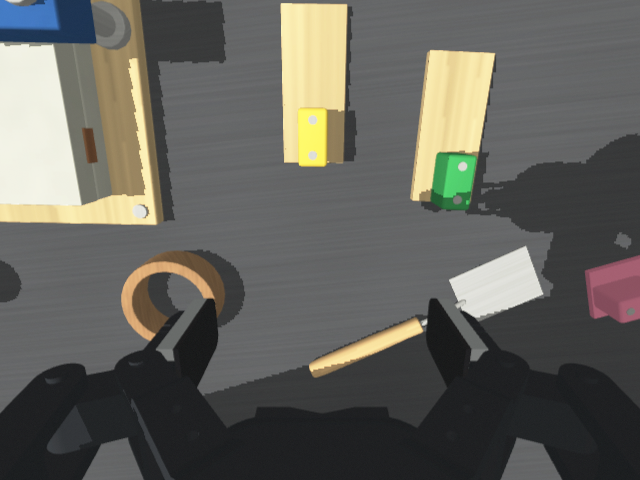

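The wrist view shows the yellow handle top centred at about (313,136) and the green one at (455,172), with the base's front right corner at (160,222). Next I measure these and look at the press.

```bash
python3 -m jog '{"linear":[[0,54,0],[0,54,0],[0,54,0],[0,54,0],[0,54,0]],"turn":[0,0,0,0,0]}'
python3 - <<'E'
from h import *
c=get_calibration("wrist");im=snapshot("wrist");cv2.imwrite("pics/w2.png",im[:,:,::-1])
T=np.array(c["world_to_cam"]);np.save("w2.npy",T);print(sense()["tcp_pos"])
c1=dict(c);c1["world_to_cam"]=np.load("w1.npy");W=cv2.imread("pics/w1.png")[:,:,::-1].copy()
ct=get_calibration("top")
for k,lo,hi,box,z,tp in(("y",(22,150,120),(32,255,255),(290,95,340,180),.048,(356.5,247)),("g",(50,120,60),(80,255,255),(425,140,480,215),.052,(402,266))):
    r=cv2.minAreaRect(big(mask(W,lo,hi,box)));P=[plane(c1,p,z)[:2] for p in cv2.boxPoints(r)]
    print(k,r,np.round(P,4).tolist(),plane(c1,r[0],z).round(4),"tri",tri([ray(c1,r[0]),ray(ct,tp)]).round(3))
    x0,y0,x1,y1=box;m=mask(W,(12,50,130),(30,255,255),(270,0,360,180) if k=="y" else (400,30,510,215))|mask(W,lo,hi,box)
    q=cv2.minAreaRect(big(m));print(" plate",q,[plane(c1,p,.01)[:2].round(4).tolist() for p in cv2.boxPoints(q)])
E
```

```text
t: 2.02
tcp_pos: [0.4227, 0.0804, 0.4046]
tool_rot: [0.999, -0.053, 0.0, 0.0]
force: [0.2, -0.0, -0.0]
finger_gap: 1.0
gripper_force: 0.0
[0.42156474 0.08523548 0.40464776]
y ((312.9999694824219, 136.5), (27.999996185302734, 56.99999237060547), 0.0) [[0.4685, -0.1737], [0.5164, -0.1797], [0.5139, -0.2037], [0.4658, -0.1987]] [ 0.4917 -0.189   0.048 ] tri [ 0.489 -0.191  0.06 ]
 plate ((313.5, 84.5), (163.0, 67.0), 90.0) [[0.608, -0.1719], [0.6016, -0.2312], [0.459, -0.2188], [0.4663, -0.1518]]
g ((453.07427978515625, 180.9432373046875), (39.649112701416016, 56.566070556640625), 7.594643592834473) [[0.4188, -0.2887], [0.4684, -0.2963], [0.4602, -0.3307], [0.4099, -0.3247]] [ 0.4399 -0.3101  0.052 ] tri [ 0.435 -0.321  0.021]
 plate ((451.662109375, 128.37200927734375), (67.884765625, 160.4230194091797), 6.709837436676025) [[0.4134, -0.2789], [0.5604, -0.3016], [0.5471, -0.3633], [0.3975, -0.3485]]
```

View pics/w2.png

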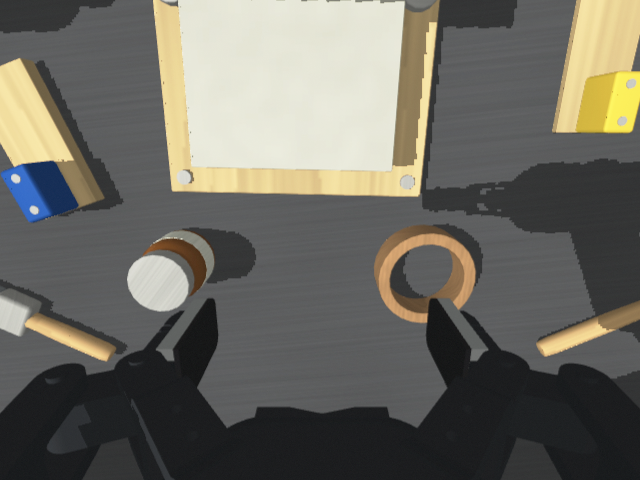

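The mould's top shows its front corners at (190,166) and (392,170), the base screws are at (185,177) and (407,182), and the blue packer's screws are at (16,178) and (34,210).

Run:
```python
from h import *
c=get_calibration("wrist");c1=dict(c);c2=dict(c);c1["world_to_cam"]=np.load("w1.npy");c2["world_to_cam"]=np.load("w2.npy")
ct=get_calibration("top");cs=get_calibration("scene")
for n,a,b in(("y far",(312,120),(631,83)),("y near",(312,155),(622,121))):print(n,tri([ray(c1,a),ray(c2,b)]).round(4),plane(c1,a,.048).round(4))
W=cv2.imread("pics/w2.png")[:,:,::-1].copy()
m=mask(W,(15,0,150),(40,45,255),(160,0,430,200));q=big(m)
a=cv2.approxPolyDP(cv2.convexHull(q),4,True)[:,0];print("mould",[(p.tolist(),plane(c2,p,.068)[:2].round(4).tolist()) for p in a])
for p in((185,177),(407,182)):print("screw",plane(c2,p,.02).round(4))
print("base corners",plane(c2,(173,191),.018).round(4),plane(c2,(420,195),.018).round(4))
for p in((16,178),(34,210)):print("blue screw",plane(c2,p,.056).round(4))
T=cv2.imread("pics/top0.png")[:,:,::-1].copy()
q=cv2.minAreaRect(big(mask(T,(100,130,60),(125,255,255),(195,180,310,220))));print("beam",[(p.round(1).tolist(),plane(ct,p,.12)[:2].round(4).tolist()) for p in cv2.boxPoints(q)],plane(ct,q[0],.12).round(4))
```

```text
y far [ 0.5056 -0.1898  0.0499] [ 0.5055 -0.1897  0.048 ]
y near [ 0.4759 -0.1864  0.0498] [ 0.4759 -0.1863  0.048 ]
mould [([404, 1], [0.5812, 0.0019]), ([391, 170], [0.4571, 0.0178]), ([192, 166], [0.4783, 0.1851]), ([178, 0], [0.5997, 0.1699])]
screw [0.4657 0.2118 0.02  ]
screw [ 0.4376 -0.006   0.02  ]
base corners [0.4531 0.2275 0.018 ] [ 0.4228 -0.0189  0.018 ]
blue screw [0.4838 0.3471 0.056 ]
blue screw [0.454  0.3409 0.056 ]
beam [([203.1999969482422, 201.3000030517578], [0.6032, 0.2071]), ([205.39999389648438, 183.1999969482422], [0.65, 0.2019]), ([300.79998779296875, 194.8000030517578], [0.6194, -0.0431]), ([298.5, 212.89999389648438], [0.5725, -0.0373])] [0.6113 0.0824 0.12  ]
```

```bash
python3 -m jog '{"linear":[[10,-44,-10],[10,-45,-20],[10,-45,-30],[10,-44,-40],[11,-44,-40],[11,-44,-44],[0,0,0]],"turn":[-0.1,0,0,0,0,0,0]}' 0.7 60
```

```text
t: 2.95
tcp_pos: [0.4847, -0.1897, 0.2169]
tool_rot: [0.998, -0.059, -0.002, -0.001]
force: [-1.1, 0.1, 0.5]
finger_gap: 0.703
gripper_force: 0.0
```

```bash
python3 -m jog '{"linear":[[0,1,-20],[0,0,-14],[0,0,0]],"turn":[0,0,0]}'; python3 -m jog '{"linear":[[0,0,0],[0,0,0],[0,0,0],[0,0,0],[0,0,0]],"turn":[0,0,0,0,0]}' 0 60
```

```text
t: 3.32
tcp_pos: [0.4845, -0.1849, 0.1871]
tool_rot: [0.998, -0.057, -0.001, -0.0]
force: [0.4, 1.1, -0.2]
finger_gap: 0.7
gripper_force: 0.0
t: 3.95
tcp_pos: [0.4853, -0.1857, 0.1883]
tool_rot: [0.998, -0.057, 0.001, 0.0]
force: [1.1, 0.1, 6.8]
finger_gap: 0.296
gripper_force: 60.3
```

```bash
python3 -m jog '{"linear":[[0,0,40],[0,10,45],[0,40,15],[-6,50,0],[-6,50,0],[-6,50,0],[-6,48,0],[-5,40,0],[0,0,0],[0,0,0]],"turn":[0,0,0,-0.12,0,0,0,0,0,0]}'
python3 - <<'E'
from h import *
im=snapshot("wrist");cv2.imwrite("pics/w3.png",im[:,:,::-1]);print(sense()["tcp_pos"])
E
```

```text
t: 5.2
tcp_pos: [0.456, 0.1023, 0.2874]
tool_rot: [0.998, -0.062, 0.0, 0.0]
force: [0.4, 0.5, 0.0]
finger_gap: 0.004
gripper_force: 0.0
[0.45616553 0.10189884 0.28734906]
```

View pics/w3.png

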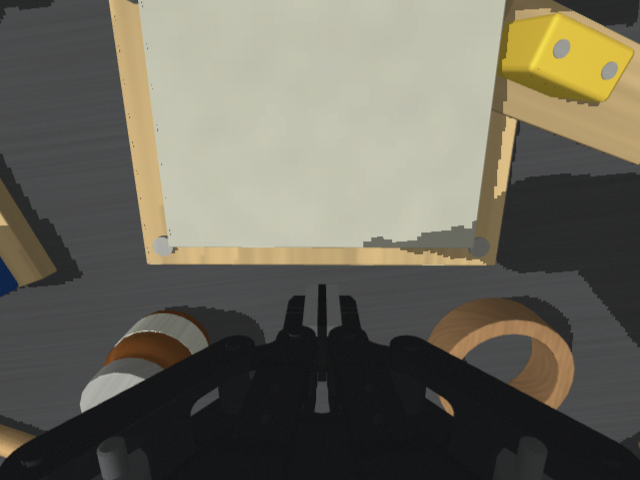

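The packer was knocked out of the fingers: its nose must have swept into the right end of the beam, because I traversed without first backing off in x. It now lies at the right of the base, with the handle near (565,55). I'll go higher and look at it.

```bash
python3 -m jog '{"linear":[[-5,-40,40],[-10,-45,40],[-10,-45,35],[0,-20,0],[0,0,0]],"turn":[0,0,0,0,0]}' 0.7
python3 - <<'E'
from h import *
c=get_calibration("wrist");im=snapshot("wrist");cv2.imwrite("pics/w4.png",im[:,:,::-1]);np.save("w4.npy",c["world_to_cam"])
s=snapshot("scene");cv2.imwrite("pics/scene1.png",s[:,:,::-1])
a=cv2.resize(s[180:360,200:470],(540,360));b=cv2.resize(im,(540,405)) 
cv2.imwrite("pics/v4.png",np.hstack([a[:,:,::-1][:, :260],b[:360,:,::-1]])) if 0 else cv2.imwrite("pics/v4.png",im[:,:,::-1])
print(sense()["tcp_pos"])
E
```

```text
t: 5.88
tcp_pos: [0.4309, -0.0498, 0.4028]
tool_rot: [0.998, -0.065, 0.001, 0.0]
force: [-0.8, -0.2, 0.6]
finger_gap: 0.701
gripper_force: 0.0
[ 0.43055132 -0.04796371  0.40189196]
```

View pics/v4.png

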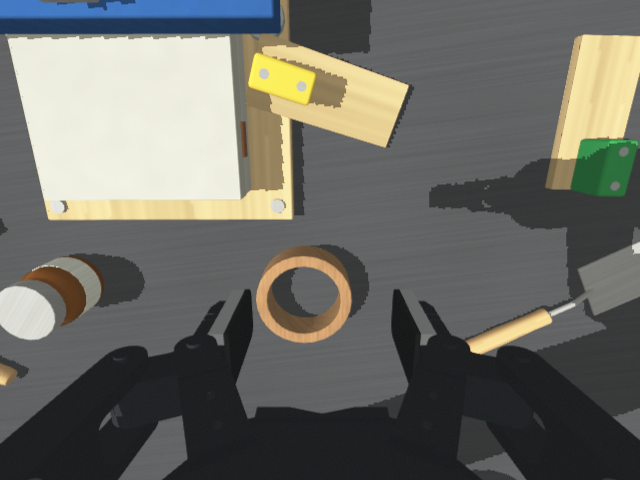

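The yellow packer lies with its tail on the plywood base and its nose on the bench. Its handle screws are at (264,73) near the tail and (302,86), and its nose points to the right edge near (400,115).

Run:
```python
from h import *
from scipy.spatial.transform import Rotation as R
def P(p,q):
    M=np.eye(4);M[:3,:3]=R.from_quat(np.array(q)/np.linalg.norm(q)).as_matrix();M[:3,3]=p;return M
c=get_calibration("wrist");T4=np.load("w4.npy");s=sense();print(s["tcp_pos"],s["q"].round(2),s["tool_rot"].round(4))
c4=dict(c,world_to_cam=T4)
c3=dict(c,world_to_cam=np.array(c["world_to_cam"])@P(s["tcp_pos"],s["tool_rot"])@np.linalg.inv(P((.45617,.1019,.28735),(.998,-.062,0,0))))
for a,b in(((562,48),(264,73)),((609,70),(302,86))):print(tri([ray(c3,a),ray(c4,b)]).round(4),plane(c4,b,.066).round(4))
for p in((412,87),(388,147)):print("nose",plane(c4,p,.006).round(4))
```

```text
[ 0.43055132 -0.04796371  0.40189196] [-0.37  0.27  1.89  0.    0.97  1.33] [ 9.98e-01 -6.33e-02 -5.00e-04 -3.00e-04]
[ 0.5512 -0.0209  0.0755] [ 0.5528 -0.0197  0.066 ]
[ 0.5392 -0.0482  0.069 ] [ 0.5395 -0.0481  0.066 ]
nose [ 0.532  -0.1497  0.006 ]
nose [ 0.4795 -0.1228  0.006 ]
```

```bash
python3 -m jog '{"linear":[[7,-6,-5],[7,-6,-10],[7,-6,-15],[7,-6,-15],[7,-6,-15],[7,-6,-15],[7,-5,-15],[7,-5,-15],[7,-5,-15],[7,-5,-15],[7,-5,-15],[8,-4,0]],"turn":[1,1,1,1,1,1,1,1,1,1,1,1]}' 1 60;  python3 -m jog '{"linear":[[0,0,-10],[0,0,-20],[0,0,-20],[0,0,0]],"turn":[1,1,1,0]}'
python3 - <<'E'
from h import *
im=snapshot("wrist");cv2.imwrite("pics/w5.png",im[:,:,::-1]);s=sense();print(s["tcp_pos"],s["q"].round(2))
E
```

```text
t: 7.48
tcp_pos: [0.5156, -0.1114, 0.2501]
tool_rot: [0.895, 0.447, -0.002, -0.002]
force: [0.5, 1.0, 1.0]
finger_gap: 1.0
gripper_force: 0.0
t: 7.98
tcp_pos: [0.5153, -0.1113, 0.2004]
tool_rot: [0.83, 0.558, -0.001, -0.002]
force: [-0.2, -0.1, 0.5]
finger_gap: 1.001
gripper_force: 0.0
[ 0.51562144 -0.11161399  0.20126425] [-0.43  0.73  1.82  0.    0.6  -0.04]
```

View pics/w5.png

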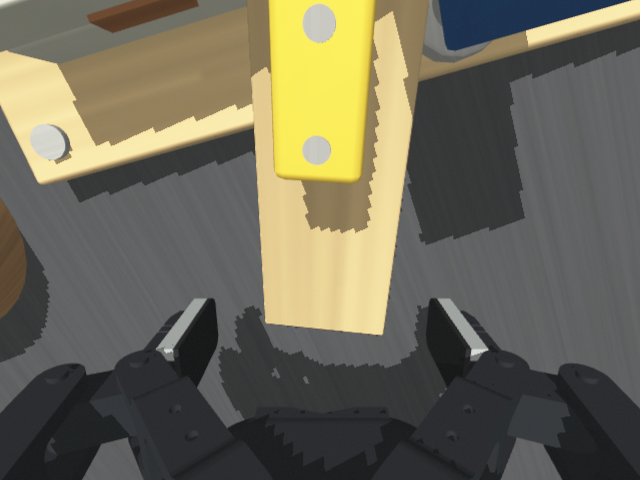

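The yellow plate is aligned between the open fingers, with its nose edge from (265,322) to (383,333). I'll go down and grip the plate by its edges to drag it clear.

```bash
python3 -m jog '{"linear":[[2,5,-16],[2,4,-15],[0,0,0]],"turn":[0,0,0]}'; python3 -m jog '{"linear":[[0,0,0],[0,0,0],[0,0,0],[0,0,0]],"turn":[0,0,0,0]}' 0 40
```

```text
t: 8.4
tcp_pos: [0.5196, -0.1029, 0.1699]
tool_rot: [0.83, 0.558, -0.001, -0.001]
force: [-0.3, -0.7, -0.5]
finger_gap: 1.004
gripper_force: 0.0
t: 8.9
tcp_pos: [0.52, -0.1038, 0.1717]
tool_rot: [0.83, 0.558, 0.0, 0.0]
force: [-1.0, 0.6, 5.0]
finger_gap: 0.689
gripper_force: 42.4
```

```bash
python3 -m jog '{"linear":[[-5,-15,0],[-5,-20,0],[-5,-20,0],[-5,-20,0],[0,-10,0],[0,0,0]],"turn":[0,0,0,0,0,0]}'; python3 -m jog '{"linear":[[0,0,0],[0,0,0],[0,0,30],[0,0,50],[16,40,0],[16,39,0],[0,0,0]],"turn":[0,0,0,0,0,0,0]}' 1 60
python3 - <<'E'
from h import *
c=get_calibration("wrist");im=snapshot("wrist");cv2.imwrite("pics/w6.png",im[:,:,::-1]);s=sense();print(s["tcp_pos"])
r=big(mask(im,(22,150,120),(32,255,255)));q=cv2.minAreaRect(r);print(q,plane(c,q[0],.048),[plane(c,p,.048)[:2].round(4).tolist() for p in cv2.boxPoints(q)])
E
```

```text
t: 9.65
tcp_pos: [0.4999, -0.1899, 0.1712]
tool_rot: [0.83, 0.558, -0.0, 0.001]
force: [0.2, -1.1, 2.9]
finger_gap: 0.689
gripper_force: 42.4
t: 10.52
tcp_pos: [0.5322, -0.1066, 0.2512]
tool_rot: [0.828, 0.56, 0.0, -0.0]
force: [0.7, 0.8, -0.8]
finger_gap: 1.004
gripper_force: 0.0
[ 0.53199393 -0.10790513  0.25108669]
((324.5, 275.0), (102.0, 49.0), 90.0) [ 0.5340375  -0.10655525  0.048     ] [[0.5329, -0.0764], [0.5557, -0.0855], [0.5353, -0.1395], [0.5104, -0.1295]]
```

View pics/w6.png

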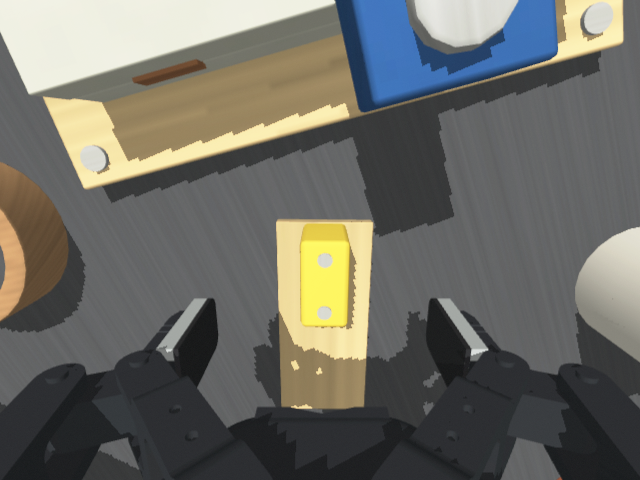

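The yellow packer is flat on the bench, with its handle centred under the tool (screws at (325,260) and (324,312)). I can grip it now.

```bash
python3 -m jog '{"linear":[[0,0,-20],[0,0,-25],[0,0,-18],[0,0,0]],"turn":[0,0,0,0]}' 0.7; python3 -m jog '{"linear":[[0,0,0],[0,0,0],[0,0,0],[0,0,0],[0,0,0]],"turn":[0,0,0,0,0]}' 0 60
```

```text
t: 11.08
tcp_pos: [0.5312, -0.11, 0.1868]
tool_rot: [0.83, 0.558, -0.001, -0.001]
force: [-0.2, 0.2, 0.7]
finger_gap: 0.704
gripper_force: 0.0
t: 11.7
tcp_pos: [0.5323, -0.1098, 0.1891]
tool_rot: [0.83, 0.558, 0.0, 0.001]
force: [0.3, -0.5, 5.5]
finger_gap: 0.294
gripper_force: 59.9
```

```bash
python3 -m jog '{"linear":[[0,0,20],[0,0,35],[-8,0,40],[-10,0,0],[-10,0,0],[-10,0,0],[-10,0,0],[-10,0,0],[-10,0,0],[-10,0,0],[-10,0,0],[-8,0,0]],"turn":[0,1,1,1,1,1,1,1,1,1,1,1]}';python3 -m jog '{"linear":[[0,10,0],[0,15,0],[0,20,0],[0,25,0],[0,27,0],[0,27,0],[0,27,0],[0,25,0],[0,20,0],[0,16,0],[0,0,0]],"turn":[1,1,1,1,1,1,1,1,1,1,0]}'
python3 - <<'E'
from h import *
c=get_calibration("wrist");im=snapshot("wrist");cv2.imwrite("pics/w7.png",im[:,:,::-1]);np.save("w7.npy",c["world_to_cam"]);s=sense();print(s["tcp_pos"],s["q"].round(2))
E
```

```text
t: 13.2
tcp_pos: [0.4353, -0.1094, 0.2831]
tool_rot: [0.477, 0.879, 0.0, -0.0]
force: [-0.0, -0.6, -1.2]
finger_gap: 0.296
gripper_force: 59.1
t: 14.58
tcp_pos: [0.4355, 0.1032, 0.2831]
tool_rot: [0.062, 0.998, -0.0, -0.0]
force: [0.4, -0.3, -0.7]
finger_gap: 0.296
gripper_force: 59.1
[0.43564876 0.1026496  0.28311975] [-0.02  0.51  1.98 -0.    0.65 -1.46]
```

View pics/w7.png

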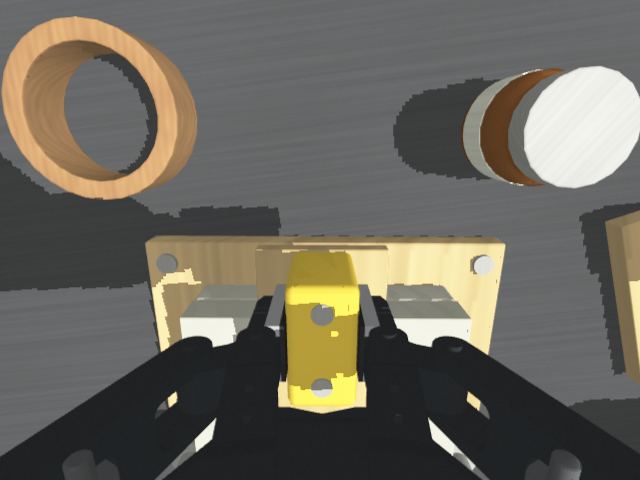

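```bash
python3 -m jog '{"linear":[[10,2,-10],[10,-1,-10],[0,0,-3],[0,0,0]],"turn":[0,0,0,0]}';python3 -m jog '{"linear":[[0,0,-1],[0,0,-1],[0,0,0]],"turn":[0,0,0]}'
```

```text
t: 15.12
tcp_pos: [0.4557, 0.1031, 0.2595]
tool_rot: [0.063, 0.998, -0.0, -0.001]
force: [-0.4, -0.5, -0.6]
finger_gap: 0.296
gripper_force: 59.1
t: 15.5
tcp_pos: [0.4558, 0.1035, 0.2583]
tool_rot: [0.062, 0.998, 0.0, 0.0]
force: [0.9, 0.7, 0.0]
finger_gap: 0.296
gripper_force: 59.1
```

```bash
python3 -m jog '{"linear":[[0,0,-1],[0,0,-1],[0,0,0]],"turn":[0,0,0]}'
```

```text
t: 15.88
tcp_pos: [0.4558, 0.1035, 0.2571]
tool_rot: [0.062, 0.998, -0.0, 0.0]
force: [-1.8, -0.2, 7.0]
finger_gap: 0.294
gripper_force: 60.4
```

```bash
python3 -m jog '{"linear":[[9.9,-1.25,0],[9.9,-1.25,0],[9.9,-1.25,0],[9.9,-1.25,0],[9.9,-1.25,0],[9.9,-1.25,0],[0,0,0]],"turn":[0,0,0,0,0,0,0]}'
```

```text
t: 16.75
tcp_pos: [0.5159, 0.0959, 0.2571]
tool_rot: [0.062, 0.998, 0.0, 0.001]
force: [-0.9, -1.1, 6.5]
finger_gap: 0.297
gripper_force: 60.1
```

The 8 mm packer goes in freely, so I'll take it out and lay it on the bench at the right.

```bash
python3 -m jog '{"linear":[[-5,0.6,1],[-25,3,0],[-30,4,2],[-20,2.4,25],[0,-30,5],[0,-50,0],[0,-50,0],[0,-50,0],[0,-50,0],[0,-40,0],[10,0,0],[10,0,0]],"turn":[0,0,0,0,0,0,0,0,0,0,0,0]}'; python3 -m jog '{"linear":[[0,0,-35],[0,0,-35],[0,0,-22],[0,0,-4],[0,0,-2]],"turn":[0,0,0,0,0]}'
```

```text
t: 18.25
tcp_pos: [0.4552, -0.1636, 0.2889]
tool_rot: [0.063, 0.998, 0.001, -0.001]
force: [0.7, -0.0, -0.2]
finger_gap: 0.293
gripper_force: 59.2
t: 18.88
tcp_pos: [0.4557, -0.1632, 0.1914]
tool_rot: [0.062, 0.998, 0.0, 0.0]
force: [0.5, -0.4, -0.5]
finger_gap: 0.296
gripper_force: 59.3
```

```bash
python3 -m jog '{"linear":[[0,0,-2.5],[0,0,0],[0,0,0],[0,0,25],[0,0,45]],"turn":[0,0,0,0,0]}' 0.7 60
python3 - <<'E'
from h import *
c=get_calibration("wrist");c1=dict(c,world_to_cam=np.load("w1.npy"));c4=dict(c,world_to_cam=np.load("w4.npy"))
for a,b in(((462,167),(624,152)),((457,200),(615,186))):print(tri([ray(c1,a),ray(c4,b)]).round(4),plane(c1,a,.052).round(4),plane(c4,b,.052).round(4))
E
```

```text
t: 19.5
tcp_pos: [0.4548, -0.164, 0.2585]
tool_rot: [0.063, 0.998, 0.001, -0.002]
force: [0.2, -0.8, 0.2]
finger_gap: 0.696
gripper_force: 0.0
[ 0.452  -0.3169  0.0552] [ 0.4515 -0.3181  0.052 ] [ 0.4515 -0.3195  0.052 ]
[ 0.4227 -0.3128  0.0545] [ 0.422  -0.3137  0.052 ] [ 0.4221 -0.3147  0.052 ]
```

```bash
python3 -m jog '{"linear":[[-5,-35,0],[-6,-40,0],[-6,-40,0],[-6,-36,-10],[0,0,-25],[0,0,-25],[0,0,-9],[0,0,0]],"turn":[-0.1,-0.16,0,0,0,0,0,0]}' ; python3 -m jog '{"linear":[[0,0,0],[0,0,0],[0,0,0],[0,0,0]],"turn":[0,0,0,0]}' 0 60
```

```text
t: 20.5
tcp_pos: [0.4322, -0.315, 0.1895]
tool_rot: [0.074, 0.997, 0.0, -0.0]
force: [0.2, 0.4, -0.2]
finger_gap: 0.696
gripper_force: 0.0
t: 21.0
tcp_pos: [0.4327, -0.3153, 0.1907]
tool_rot: [0.074, 0.997, -0.001, 0.001]
force: [-0.8, 0.1, 6.4]
finger_gap: 0.299
gripper_force: 59.8
```

```bash
python3 -m jog '{"linear":[[0,0,30],[0,0,45],[2,30,25],[0,50,0],[0,55,0],[0,55,0],[0,55,0],[0,55,0],[0,55,0],[0,45,0],[0,18,0],[0,0,0]],"turn":[0,0,0,0.1,0.1,0.07,0,0,0,0,0,0]}'; python3 -m jog '{"linear":[[10,0,-10],[10,0,-12],[0,0,-4],[0,0,-2],[0,0,0]],"turn":[0,0,0,0,0]}'
```

```text
t: 22.5
tcp_pos: [0.4338, 0.1041, 0.2897]
tool_rot: [0.06, 0.998, -0.0, -0.0]
force: [-0.4, 0.2, -2.3]
finger_gap: 0.294
gripper_force: 59.3
t: 23.12
tcp_pos: [0.454, 0.1027, 0.2614]
tool_rot: [0.062, 0.998, -0.0, -0.001]
force: [0.3, 0.9, -1.0]
finger_gap: 0.293
gripper_force: 59.3
```

```bash
python3 -m jog '{"linear":[[0,0.5,-2],[0,0,-1.5],[0,0,0]],"turn":[0,0,0]}'; python3 -m jog '{"linear":[[6.9,-0.9,0],[6.9,-0.9,0],[3,-0.4,0],[3,-0.3,0],[0,0,0]],"turn":[0,0,0,0,0]}'
```

```text
t: 23.5
tcp_pos: [0.4542, 0.1035, 0.2587]
tool_rot: [0.062, 0.998, -0.0, 0.0]
force: [-1.3, 0.5, 3.9]
finger_gap: 0.296
gripper_force: 59.8
t: 24.12
tcp_pos: [0.4725, 0.1012, 0.2587]
tool_rot: [0.062, 0.998, -0.0, -0.002]
force: [-6.2, 0.3, 9.2]
finger_gap: 0.293
gripper_force: 60.8
```

```bash
python3 -m jog '{"linear":[[2,-0.25,0],[2,-0.25,0],[0,0,0]],"turn":[0,0,0]}'
```

```text
t: 24.5
tcp_pos: [0.4738, 0.1011, 0.2587]
tool_rot: [0.062, 0.998, 0.0, -0.006]
force: [-12.7, 2.7, 14.7]
finger_gap: 0.295
gripper_force: 61.7
```

```bash
python3 -m jog '{"linear":[[-5,0.6,0],[-5,0.6,0.7],[0,0,0.5],[0,0,0]],"turn":[0,0,0,0]}';  python3 -m jog '{"linear":[[4,-0.5,0],[4,-0.5,0],[3,-0.4,0],[0,0,0]],"turn":[0,0,0,0]}'
```

```text
t: 25.0
tcp_pos: [0.4684, 0.1015, 0.2592]
tool_rot: [0.062, 0.998, -0.0, 0.0]
force: [0.4, -0.1, -1.1]
finger_gap: 0.296
gripper_force: 59.6
t: 25.5
tcp_pos: [0.4744, 0.1008, 0.2587]
tool_rot: [0.062, 0.998, 0.0, -0.008]
force: [-12.3, 2.5, 6.6]
finger_gap: 0.297
gripper_force: 60.6
```

The 12 mm packer stops dead at the beam face twice, so the gap is under 12 mm. I'll confirm that by lifting the 8 mm packer against the beam when it is in.

```bash
python3 -m jog '{"linear":[[-10,1.2,0],[-15,2,2],[-15,2,28],[0,-30,5],[0,-52,0],[0,-52,0],[0,-52,0],[0,-52,0],[0,-52,0],[0,-52,0],[0,-48,0],[0,-30,0]],"turn":[0,0,0,0,0,0,0,0,0,0,0,0]}'; python3 -m jog '{"linear":[[0,0,-35],[0,0,-35],[0,0,-24],[0,0,-4],[0,0,0]],"turn":[0,0,0,0,0]}'
```

```text
t: 27.0
tcp_pos: [0.4389, -0.3172, 0.2946]
tool_rot: [0.063, 0.998, -0.001, 0.001]
force: [-0.2, 0.7, -0.4]
finger_gap: 0.3
gripper_force: 59.4
t: 27.62
tcp_pos: [0.4392, -0.3147, 0.1967]
tool_rot: [0.062, 0.998, -0.0, 0.0]
force: [-0.1, -0.2, -0.8]
finger_gap: 0.298
gripper_force: 59.5
```

```bash
python3 -m jog '{"linear":[[0,0,-3],[0,0,-2.5],[0,0,0]],"turn":[0,0,0]}'; python3 -m jog '{"linear":[[0,0,0],[0,0,0],[0,0,0],[0,0,30],[0,0,40],[4,35,0],[4,40,0],[4,40,0],[4,36,0],[0,0,0]],"turn":[0,0,0,0,0,0,0,0,0,0]}' 0.7; python3 -m jog '{"linear":[[0,0,-25],[0,0,-30],[0,0,-18],[0,0,0]],"turn":[0,0,0,0]}'; python3 -m jog '{"linear":[[0,0,0],[0,0,0],[0,0,0],[0,0,0]],"turn":[0,0,0,0]}' 0 60
```

```text
t: 28.0
tcp_pos: [0.4392, -0.3146, 0.1912]
tool_rot: [0.062, 0.998, -0.0, 0.0]
force: [0.5, 0.3, -2.4]
finger_gap: 0.298
gripper_force: 59.5
t: 29.25
tcp_pos: [0.4546, -0.1612, 0.2609]
tool_rot: [0.06, 0.998, 0.001, -0.001]
force: [-0.8, -0.4, 0.0]
finger_gap: 0.697
gripper_force: 0.0
t: 29.75
tcp_pos: [0.455, -0.1645, 0.1868]
tool_rot: [0.062, 0.998, 0.0, -0.001]
force: [-0.3, -0.1, 0.3]
finger_gap: 0.699
gripper_force: 0.0
t: 30.25
tcp_pos: [0.4554, -0.1639, 0.1889]
tool_rot: [0.062, 0.998, -0.001, 0.001]
force: [-0.4, -1.7, 5.7]
finger_gap: 0.296
gripper_force: 60.2
```

```bash
python3 -m jog '{"linear":[[0,0,30],[-10,0,45],[-10,20,25],[0,45,0],[0,50,0],[0,50,0],[0,50,0],[0,40,0],[0,13,0],[10,0,-13],[10,-1,-13],[0,0,0]],"turn":[0,0,0,0,0,0,0,0,0,0,0,0]}'; python3 -m jog '{"linear":[[0,0,-2],[0,0,-2],[0,0,0]],"turn":[0,0,0]}'
```

```text
t: 31.75
tcp_pos: [0.4563, 0.102, 0.2604]
tool_rot: [0.063, 0.998, -0.0, -0.001]
force: [0.6, -0.0, -0.7]
finger_gap: 0.293
gripper_force: 59.3
t: 32.12
tcp_pos: [0.4549, 0.1032, 0.2579]
tool_rot: [0.062, 0.998, -0.0, -0.0]
force: [-0.0, 0.2, -0.3]
finger_gap: 0.294
gripper_force: 59.3
```

```bash
python3 -m jog '{"linear":[[9.9,-1.25,-0.5],[9.9,-1.25,0],[9.9,-1.25,0],[9.9,-1.25,0],[9.9,-1.25,0],[9.9,-1.25,0],[0,0,0]],"turn":[0,0,0,0,0,0,0]}'; python3 -m jog '{"linear":[[0,0,0.8],[0,0,0.8],[0,0,0]],"turn":[0,0,0]}'; python3 -m jog '{"linear":[[0,0,0.8],[0,0,0.8],[0,0,0]],"turn":[0,0,0]}'
```

```text
t: 33.0
tcp_pos: [0.5155, 0.0957, 0.2574]
tool_rot: [0.062, 0.998, 0.0, 0.001]
force: [-0.5, -0.3, -0.6]
finger_gap: 0.296
gripper_force: 59.3
t: 33.38
tcp_pos: [0.5142, 0.096, 0.2591]
tool_rot: [0.062, 0.998, 0.0, -0.0]
force: [-0.7, 0.4, -0.4]
finger_gap: 0.299
gripper_force: 59.3
t: 33.75
tcp_pos: [0.5145, 0.0959, 0.2599]
tool_rot: [0.062, 0.998, 0.0, -0.0]
force: [3.1, 0.6, -9.8]
finger_gap: 0.295
gripper_force: 59.4
```

The lifting probe touched the beam about 2.5 mm up, so the gap is about 10.5 mm and the 8 mm packer is right. I'll regrip 12 mm farther back, to keep the gripper body clear of the hub, and push home.

```bash
python3 -m jog '{"linear":[[0,0,-2],[0,0,-1],[0,0,0],[-6,0.7,2],[-6,0.8,2],[0,0,0]],"turn":[0,0,0,0,0,0]}' 0.297; python3 -m jog '{"linear":[[0,0,0]],"turn":[0]}' 0.6
```

```text
t: 34.5
tcp_pos: [0.5014, 0.0975, 0.2616]
tool_rot: [0.062, 0.998, -0.0, -0.001]
force: [-1.2, 0.1, -2.6]
finger_gap: 0.3
gripper_force: 37.3
t: 34.62
tcp_pos: [0.5024, 0.0975, 0.2619]
tool_rot: [0.062, 0.998, 0.0, 0.0]
force: [0.9, 0.5, 0.6]
finger_gap: 0.497
gripper_force: 0.0
```

```bash
python3 -m jog '{"linear":[[0,0,0],[-6,0.7,0],[-6,0.8,-1],[0,0,0]],"turn":[0,0,0,0]}' 0.6; python3 -m jog '{"linear":[[0,0,0],[0,0,0],[0,0,0],[0,0,0]],"turn":[0,0,0,0]}' 0 60
```

```text
t: 35.12
tcp_pos: [0.4896, 0.0991, 0.2605]
tool_rot: [0.062, 0.998, -0.0, -0.001]
force: [0.7, 0.2, -0.3]
finger_gap: 0.601
gripper_force: 0.0
t: 35.62
tcp_pos: [0.4908, 0.0989, 0.2608]
tool_rot: [0.062, 0.998, 0.0, 0.0]
force: [0.3, 0.2, 2.9]
finger_gap: 0.297
gripper_force: 59.9
```

```bash
python3 -m jog '{"linear":[[8,-1,0],[10,-1.25,0],[10,-1.25,0],[10,-1.25,0],[10,-1.25,0],[6,-0.8,0],[0,0,0]],"turn":[0,0,0,0,0,0,0]}';  python3 -m jog '{"linear":[[3,-0.4,0],[3,-0.4,0],[0,0,0]],"turn":[0,0,0]}'
```

```text
t: 36.5
tcp_pos: [0.5446, 0.0921, 0.2608]
tool_rot: [0.062, 0.998, 0.0, 0.0]
force: [-0.4, 0.5, 5.0]
finger_gap: 0.295
gripper_force: 60.1
t: 36.88
tcp_pos: [0.5499, 0.0914, 0.2608]
tool_rot: [0.062, 0.998, 0.0, -0.001]
force: [-3.2, 0.2, 7.2]
finger_gap: 0.288
gripper_force: 60.2
```

```bash
python3 -m jog '{"linear":[[2,-0.25,0],[2,-0.25,0],[0,0,0]],"turn":[0,0,0]}'
```

```text
t: 37.25
tcp_pos: [0.5538, 0.0909, 0.2608]
tool_rot: [0.062, 0.998, 0.0, -0.001]
force: [-2.2, -0.0, 5.7]
finger_gap: 0.294
gripper_force: 60.3
```

```bash
python3 -m jog '{"linear":[[2,-0.25,0],[2,-0.25,0],[0,0,0]],"turn":[0,0,0]}'
```

```text
t: 37.62
tcp_pos: [0.5552, 0.0909, 0.2608]
tool_rot: [0.062, 0.998, 0.0, -0.005]
force: [-10.4, 1.7, 13.2]
finger_gap: 0.292
gripper_force: 61.3
```

It's seated against the beam. I'll release, lift straight up, shut the fingers and go above the knob.

```bash
python3 -m jog '{"linear":[[-2.5,0.3,0],[0,0,0],[0,0,0],[0,0,25],[0,0,45],[0,0,50],[0,0,45],[0,0,21],[0,0,0]],"turn":[0,0,0,0,0,0,0,0,0]}' 0.6; python3 -m jog '{"linear":[[17,18,0],[20,20,0],[20,20,0],[16,17,0],[0,0,0],[0,0,0]],"turn":[0,0,0,0,0,0]}' 0 60
python3 - <<'E'
from h import *
im=snapshot("wrist");s=snapshot("scene");t=snapshot("top");print(sense()["tcp_pos"])
a=cv2.resize(s[130:310,270:470],(400,360));b=cv2.resize(t[150:290,160:330],(400,330))
o=np.zeros((600,800,3),np.uint8);o[:360,:400]=a;o[:330,400:]=b;o[360:600,:320]=cv2.resize(im,(320,240));cv2.imwrite("pics/v10.png",o[:,:,::-1])
E
```

```text
t: 38.75
tcp_pos: [0.5565, 0.0905, 0.4484]
tool_rot: [0.062, 0.998, 0.0, 0.002]
force: [-0.2, -0.1, -0.5]
finger_gap: 0.598
gripper_force: 0.0
t: 39.5
tcp_pos: [0.6285, 0.1652, 0.4449]
tool_rot: [0.062, 0.998, -0.0, -0.002]
force: [-0.5, 0.1, -1.2]
finger_gap: 0.001
gripper_force: 0.0
[0.62852671 0.1649587  0.44621787]
```

View pics/v10.png

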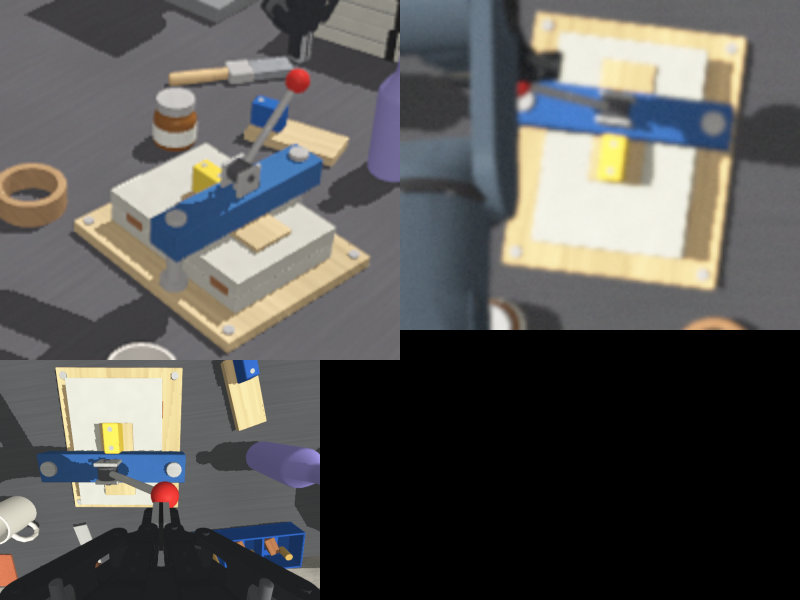

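The packer is in over the middle, with its handle against the beam and its nose showing behind. The fingertips are above the knob (165,494 in the wrist inset). Now I press the lever down along its arc.

```bash
python3 -m jog '{"linear":[[0,0,-12],[0,0,-10],[1,8,-8],[1,8,-8],[0.8,6.5,-9.3],[0.8,6.4,-9.3],[0.6,4.8,-10.2],[0.6,4.7,-10.3]],"turn":[0,0,0,0,0,0,0,0]}'
python3 - <<'E'
from h import *
print(sense()["force"].round(1))
E
```

```text
t: 40.65
tcp_pos: [0.634, 0.2042, 0.3688]
tool_rot: [0.062, 0.998, 0.0, 0.0]
force: [0.9, 2.4, 3.1]
finger_gap: -0.001
gripper_force: 1.6
[0.9 2.4 3.1]
```

```bash
python3 -m jog '{"linear":[[0.4,2.9,-11],[0.3,2.9,-11],[0,1,-11],[0,1,-11],[0,0,0]],"turn":[0,0,0,0,0]}'
```

```text
t: 41.28
tcp_pos: [0.6344, 0.2115, 0.3298]
tool_rot: [0.062, 0.998, -0.001, 0.001]
force: [-6.8, 0.1, 23.1]
finger_gap: -0.0
gripper_force: 11.3
```

```bash
python3 -m jog '{"linear":[[0,0,-1],[0,0,-0.5],[0,0,0]],"turn":[0,0,0]}'; python3 -m jog '{"linear":[[0,0,10],[0,0,40],[0,0,50],[0,-20,40],[0,0,0]],"turn":[0,0,0,0,0]}'
python3 - <<'E'
from h import *
S=snapshot("scene");T=snapshot("top");W=snapshot("wrist")
cs,ct,cw=[get_calibration(n) for n in("scene","top","wrist")]
lo,hi=(0,180,120),(6,255,255)
a=cen(big(mask(S,lo,hi,(380,140,470,240))));w=big(mask(W,lo,hi));print(a,cen(w),cv2.boundingRect(w))
k=tri([ray(cs,a),ray(cw,cen(w))]);print("knob",k.round(4))
d=k[:2]-np.array([.6155,.0826]);print("seat y",d@[.1245,.9922])
cv2.imwrite("pics/w11.png",W[:,:,::-1])
for b in((22,150,120),):
    q=big(mask(W,b,(32,255,255)));print("yellow",cv2.minAreaRect(q),plane(cw,cen(q),.116).round(4))
    q=big(mask(W,(100,130,60),(125,255,255)));print("beam",cv2.minAreaRect(q),[plane(cw,p,.1185)[:2].round(4).tolist() for p in cv2.boxPoints(cv2.minAreaRect(q))])
E
```

```text
t: 41.65
tcp_pos: [0.6343, 0.2114, 0.3296]
tool_rot: [0.062, 0.998, -0.0, 0.001]
force: [-8.0, -0.7, 27.1]
finger_gap: -0.002
gripper_force: 13.8
t: 42.28
tcp_pos: [0.6352, 0.1903, 0.4669]
tool_rot: [0.063, 0.998, -0.0, 0.003]
force: [0.5, 0.2, -1.1]
finger_gap: 0.002
gripper_force: 0.0
[427.26315789 196.10526316] [346.24390244 216.49385517] (330, 200, 34, 34)
knob [0.6324 0.2129 0.1425]
seat y 0.13137333163322518
yellow ((201.12939453125, 151.18234252929688), (59.13300323486328, 40.7258415222168), 85.60128784179688) [0.5648 0.0952 0.116 ]
beam ((197.0, 206.0), (58.0, 282.0), 90.0) [[0.5706, -0.0347], [0.6012, 0.2097], [0.6535, 0.2038], [0.6216, -0.0523]]
```

Run:
```python
from h import *
S0,T0=[cv2.imread(f"pics/{n}0.png")[:,:,::-1].copy() for n in("scene","top")]
S1=snapshot("scene");W=snapshot("wrist")
cs,ct,cw=[get_calibration(n) for n in("scene","top","wrist")]
def c(im,box):
    m=mask(im,(0,110,50),(9,255,255),box)|mask(im,(170,110,50),(180,255,255),box);return cv2.minEnclosingCircle(big(m))
a,b=c(S0,(400,150,435,185)),c(T0,(195,170,225,200));e,f=c(S1,(380,140,470,240)),c(W,(300,170,400,260));print(a,b,e,f)
p,q=tri([ray(cs,a[0]),ray(ct,b[0])]),tri([ray(cs,e[0]),ray(cw,f[0])]);ch=np.linalg.norm(p-q);print(p,q,np.degrees(2*np.arcsin(ch/.26)))
# height at known down-position: scene ray with plane seat y-z through hub (x=seat)
for r in(a,e):
    o,d=ray(cs,r[0]);n=np.array([.9922,-.1245,0]);t=n@(np.array([.6155,.0826,0])-o)/(n@d);P=o+t*d;print("in plane",P,P[:2]@[.1245,.9922]-np.array([.6155,.0826])@[.1245,.9922])
```

```text
((418.5, 170.0), 6.265082359313965) ((208.15591430664062, 184.6290283203125), 6.306825637817383) ((426.73077392578125, 196.11538696289062), 5.596220970153809) ((345.6607971191406, 218.0577850341797), 18.094152450561523)
[0.62630254 0.17084374 0.23754619] [0.63249468 0.21198833 0.1431641 ] 46.74623945801916
in plane [0.62657533 0.17086461 0.23771578] 0.08895502779468697
in plane [0.63189365 0.21324884 0.14228743] 0.13167079009389832
```

The knob stopped firmly, but vision is ambiguous by about 2°, so I'll press once more, slightly harder.

```bash
python3 -m jog '{"linear":[[-1,10,-40],[-1,10,-50],[-1,0,-40],[0,0,0]],"turn":[0,0,0,0]}';  python3 -m jog '{"linear":[[0,0,-7],[0,0,-3],[0,0,-2],[0,0,0],[0,0,0]],"turn":[0,0,0,0,0]}'
```

```text
t: 43.02
tcp_pos: [0.6312, 0.2124, 0.3319]
tool_rot: [0.061, 0.998, -0.0, -0.001]
force: [0.9, -0.7, 0.2]
finger_gap: 0.001
gripper_force: 0.0
t: 43.65
tcp_pos: [0.631, 0.2123, 0.3294]
tool_rot: [0.061, 0.998, 0.0, 0.001]
force: [-11.0, -1.7, 35.5]
finger_gap: -0.001
gripper_force: 17.8
```

```bash
python3 -m jog '{"linear":[[0,0,15],[0,0,40],[0,0,50],[0,0,20],[0,0,0],[0,0,0]],"turn":[0,0,0,0,0,0]}'
python3 - <<'E'
from h import *
S=snapshot("scene");a=cen(big(mask(S,(0,180,120),(6,255,255),(380,140,470,240))));print(a)
print(sign_off())
E
```

```text
t: 44.4
tcp_pos: [0.631, 0.2118, 0.4446]
tool_rot: [0.062, 0.998, -0.0, -0.002]
force: [-0.3, -0.5, -0.8]
finger_gap: -0.0
gripper_force: 0.0
[427.18965517 196.09482759]
the job is handed in; nothing more can be done
None
```

I handed the job in at about 44 s with the 8 mm packer pushed in against the beam and the cam lever pressed down to a firm stop (the camera could not settle the last 2° or so of its travel); the 12 mm stopped at the beam (gap about 10.5 mm), so the 16 mm was not tried and both stay on the bench, and on the first carry I knocked the 8 mm packer against the beam and dropped it, then picked it up again.

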